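# Chock the scouring roller and free the hammer

## Task

The scouring roller off the finishing machine lies on the sloping tray, and only my hammer keeps it from rolling off. Push the yellow rubber chock, thin edge first and square to the roller, along the tray under the roller's low side, beside the hammer, until the roller sits firmly home against the tray's back, but do not crush it there or jack it up off the tray. Then, with the chock alone holding the roller home, take the hammer away and lay it with its head and grip on the green mat, leaving everything else where it stands.

Things in the scene. Friction and masses are not known exactly. Their poses are not given: they have to be found in the camera images.
- roller: scouring roller: brown abrasive sleeve on an aluminium hub, a cylinder 80 mm across and 120 mm long, 0.6 to 0.9 kg. Origin at its centre, y along its axis (x and z turn with it as it rolls). It lies across the tray, 5 to 9 mm short of the back, and leans on the hammer head on its low side; pushed, it rolls uphill easily until it meets the back.
- chock: yellow rubber wedge chock with black ribs, 100 mm long (x), 40 wide (y), 45 high, 0.10 to 0.17 kg, starts flat on the bench. Origin under its middle; x points to the thin edge, 50 mm ahead. Its face climbs at 30 deg from that edge; the last 22 mm, the thick end, has a flat top and upright sides: grip it there across the width, 36 mm behind the origin. It jams if pressed down while pushed.
- hammer: shoemaker's hammer, 0.38 kg, lying on its side on the tray. Head: a steel bar 90 mm long (x), 26 wide, 26 high; its face (+x) bears on the roller's low side near the roller's +y end. Wooden handle along +y, 22 mm wide, 26 thick, ending 218 mm from the head's middle, past the tray's edge. Origin: under the middle of the head, on the surface it lies on.
- hammer_grip (a point): point on the hammer's handle, 75 mm along y from the middle of the head and 13 mm above the surface that it lies on: a good place to take it, from above across the handle's 22 mm; the centre of mass is about 30 mm from there towards the head
- tray: fixed grey sheet-steel tray, 280 mm uphill (x), 270 wide (y), no rims but the back. Its floor rises at 8 deg towards +x. Origin on the bench under the middle of the floor, z straight up; the floor is 28 mm above the origin there, 8 mm at the low edge, 48 mm at the back. Free room beside the hammer head, towards -y, for the chock and the fingers.
- backstop: the tray's upright back, 270 mm wide, 52 high, square to the sloping floor. Origin where its inner face meets the floor, mid-width; x points uphill out through the back, z square off the floor. Roller home: centre 40 mm before this face, 40 mm off the floor. Sliding chock and roller up takes 3 to 8 N; 12 N, pressing down only lightly, seats it firmly; over 20 N on the back crushes the sleeve.
- mat: fixed dark green rubber mat for tools, 240 mm (x) by 300 mm (y), 4 mm thick, on the bench to the left of the tray. Origin at the centre of its underside, on the bench.
- flange: bystander: steel flange washer, 42 mm across, 7 high, on the tray's low left corner; origin under its middle
- tack_tin: bystander: blue tin, 64 mm across, 45 high, standing near the chock's places; origin under its middle
- glue_jar: bystander: white jar with a red lid, 84 mm across, 95 high; origin under its middle
- dye_bottle: bystander: amber bottle, 42 mm across, 115 high; origin under its middle
- last: bystander: tan shoe last, 260 mm long (x), 84 wide, 86 high; origin under its middle
- pincers: bystander: red-handled pincers lying flat, 200 mm long (x), 65 wide, 19 high; origin under the middle
- spare_roller: bystander: spare roller standing on its end, 80 mm across, 100 high; origin under its middle
Not all that is in view belongs to the job. Of the things that look like the chock, take the one that is farthest to the robot's right at the start. What is shaped like the roller but pink is not meant.

How it is judged:
On the way, in this order (a step that is already met when the one before it is completed fails the run):
1. the chock presses the roller home against the tray's back with over 1 N for 0.2 s, the hammer still in its place (within 15 mm) (contact force between roller and backstop above 1 N and contact force between chock and roller above 1 N and distance of hammer from where it was at the start of the episode below 0.015 m), for 0.2 s.
2. the hammer is taken over 100 mm away while the roller stays within 1.5 mm of the back (distance of hammer from where it was at the start of the episode above 0.1 m and x of roller in the frame of backstop above -0.0415 m), for 0.2 s.
At the end, for the whole second after the job is handed in: the roller rests within 1.5 mm of the tray's back and down on the tray (lifted under 2.5 mm), held by the chock, which stands on the tray and points uphill within 0.2 rad; the hammer lies at rest with its head and grip on the mat (x of roller in the frame of backstop above -0.0415 m and z of roller in the frame of backstop below 0.0425 m and contact force between chock and roller above 0.5 N and contact force between chock and tray above 0.5 N and angle between the x axis of chock and the x axis of backstop, either way round below 0.2 rad and linear speed of roller below 0.01 m/s and x of hammer in the frame of mat between -0.12 and 0.12 m and y of hammer in the frame of mat between -0.15 and 0.15 m and x of hammer_grip in the frame of mat between -0.12 and 0.12 m and y of hammer_grip in the frame of mat between -0.15 and 0.15 m and contact force between hammer and mat above 0.5 N and linear speed of hammer below 0.02 m/s); the robot touches nothing.
It fails at once if the roller is crushed against the tray's back (over 20 N) (contact force between roller and backstop above 20 N).
It fails at once if the roller is jacked up off the tray (over 4 mm) (z of roller in the frame of backstop above 0.044 m).
It fails at once if the roller gets away downhill (over 14 mm from the back) (x of roller in the frame of backstop below -0.054 m).
It fails at once if the hammer is dropped from a height or flung (over 1.2 m/s) (linear speed of hammer above 1.2 m/s).
It fails at once if a bystander is moved by over 20 mm (distance of any of flange, tack_tin, glue_jar, dye_bottle, last, pincers, spare_roller from where it was at the start of the episode above 0.02 m).
It also fails if it takes over 67 s, if anything falls off the work surface, if the arm or the gripper's body presses on something with over 40 N, if the wrist force passes 120 N, or if a joint passes its speed limit or range.

## Robot

A 6-joint arm with a two-finger parallel gripper is mounted at the origin on the work surface. World frame = base frame: x ahead of the robot, y to its left, z up, the work surface at z = 0. Lengths are in m, angles in rad, forces in N, time in s.
With the tool pointing down it reaches from about 0.375 to 0.975 m from the base axis. Payload 3.8 kg.
Tool frame: the origin (TCP) lies between the finger pads; the fingertips stand 22 mm ahead of it and the grasp point (between the pads) lies 3 mm ahead of it; z points along the fingers, y is the direction in which the jaws open and shut (so a half turn about z gives the same grasp; the last joint's range is limited). The gripper opens to 85 mm and grips with 20 to 120 N. Pads are 22 mm wide; open, the fingers measure 114 mm over their backs; the gripper's body (76 mm by 85 mm) begins 54 mm behind the grasp point. The pads swing forward as they close: fully open they stand 13 mm farther back than shut.
Start: joints at [-1.349, 0.264, 1.604, -0, 1.274, -0.037], TCP at [0.173, -0.653, 0.215] pointing down, gripper open.
Joint ranges: [-2.63, 2.63], [-0.94, 2.18], [0.31, 2.57], [-1.31, 4.45], [0, 2.66], [-2.55, 2.55]. Speed limits (rad/s): [2.57, 2.57, 3.14, 3.14, 3.14, 3.14].

## Interface

Orientations are given as a rotation vector (axis times angle).
In Python, from bench import * gives the robot as it stands. Calls block until the motion is done:
- reach(position, orientation): joint-space move of the TCP to a pose.
- move_straight(position, rot=None, v=0.15): straight line of the TCP; rot=None keeps the orientation; v is the mean speed in m/s.
- movej(angles): joint-space move.
- gripper_to(opening, f_grip=None): finger opening in m; f_grip is the grip in N (None keeps the last); returns when the fingers have stopped.
- dwell(seconds).
- solve_ik(position, orientation): joint angles nearest the present ones, or None.
- get_state(): the state.
- capture(name): name is "scene" or "side" or "wrist"; returns the picture (480x640x3 uint8, blue, green, red); there is no depth.
- calibration(name): a dict with "intrinsics" (3x3 intrinsics, pixels), "rvec" (rotation vector, rad) and "tvec" (3), from world to camera coordinates, as OpenCV has them; the wrist camera has in their place "tool_from_camera" (4x4, takes a point from camera to tool coordinates, whose origin is the TCP and whose axes are the flange's). Camera axes: x right, y down, z forward; pixel columns grow to the right and rows downward; lengths in m; the calibration is good to about 2 mm. A picture is of the moment at which its call begins: read the wrist's pose just before it. calibration takes no time and is no camera call.
A pose or a line that the arm cannot do raises MotionError and nothing moves.
- sign_off(): hands the job in, once; it reports no verdict.
The state is a dict: "time_s": time; "joint_pos": joint angles; "qd": joint speeds; "effort": joint torques, N m; "tcp_pos": TCP position; "orientation": TCP orientation; "force": force on the tool from outside, world axes, zero at the start; "moment": the same for the moment, N m; "opening": finger opening in m.
Only numpy, scipy, OpenCV 4.12 (cv2) and the standard library are available. Lean on these libraries where they do the work, as an engineer would, in place of code of your own. Each camera call takes 0.05 s, during which the arm holds its last target.

## Working session

There is one attempt and no reset: what is moved stays moved. The work goes in short steps, each a Python script; the robot and the scene stay as the last script left them, time stands still between calls to the robot, and variables do not carry over. Pictures are saved under pics/ and viewed, and the job is handed in when it is done.

```bash
ls; mkdir -p pics
python3 - <<'E'
from bench import *
import cv2
for n in ("scene","side","wrist"):
    cv2.imwrite(f"pics/{n}0.png",capture(n))
    c=calibration(n); print(n,{k:v for k,v in c.items()})
s=get_state();print(s)
E
```

```text
pics
scene {'intrinsics': array([[433.52253935,   0.        , 317.37163028],
       [  0.        , 433.52253935, 237.54378519],
       [  0.        ,   0.        ,   1.        ]]), 'rvec': array([ 2.25498503,  1.38415903, -0.4036899 ]), 'tvec': array([-0.22538381, -0.36333401,  1.45906957])}
side {'intrinsics': array([[462.09334802,   0.        , 314.61529493],
       [  0.        , 462.09334802, 236.71579477],
       [  0.        ,   0.        ,   1.        ]]), 'rvec': array([ 0.0877191 , -2.90655465,  1.10496536]), 'tvec': array([0.54162678, 0.06085522, 1.37636996])}
wrist {'intrinsics': array([[419.48821355,   0.        , 317.78981144],
       [  0.        , 419.48821355, 242.2536914 ],
       [  0.        ,   0.        ,   1.        ]]), 'tool_from_camera': array([[-5.04885104e-04, -9.54124877e-01, -2.99408523e-01,
         7.51147022e-02],
       [ 9.99999803e-01, -3.70451880e-04, -5.05755979e-04,
         9.80024342e-04],
       [ 3.71637911e-04, -2.99408720e-01,  9.54124877e-01,
        -1.59013070e-01],
       [ 0.00000000e+00,  0.00000000e+00,  0.00000000e+00,
         1.00000000e+00]])}
{'time_s': 0.15, 'joint_pos': array([-1.34890196e+00,  2.64625924e-01,  1.60510319e+00,  4.42400380e-06,
        1.27367803e+00, -3.69126720e-02]), 'qd': array([ 0.00058493, -0.00119497, -0.00262909, -0.00161629, -0.00032619,
       -0.00019616]), 'effort': array([ 1.41340374e-04, -5.15903986e+01, -3.67960811e+01, -7.39219058e-05,
        7.95041502e-03, -1.08310834e-05]), 'tcp_pos': array([ 0.17260811, -0.65192639,  0.213994  ]), 'orientation': array([-3.11353416e+00, -4.05164289e-01,  2.56479771e-04]), 'force': array([-0.13172462, -0.2087761 ,  0.4809558 ]), 'moment': array([ 0.02185379, -0.03696881, -0.00839792]), 'opening': 0.08534740134347944}
```

View pics/scene0.png

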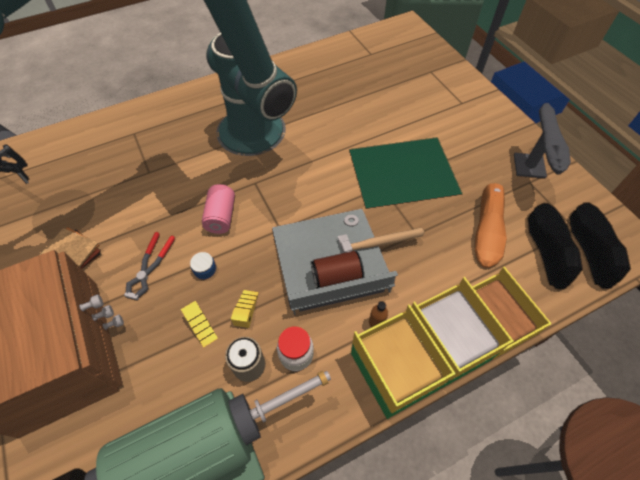

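View pics/side0.png

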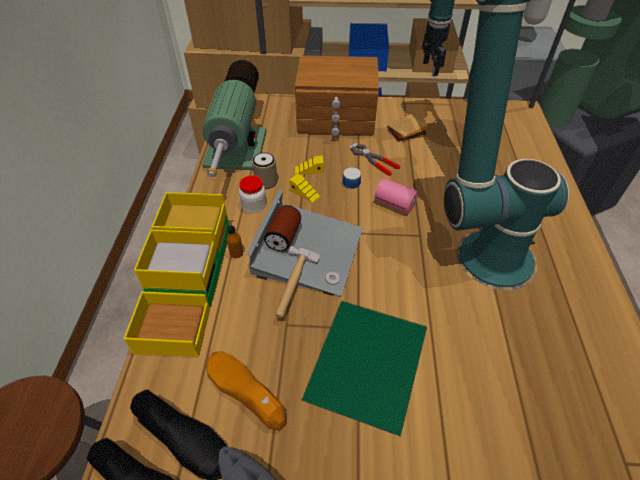

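View pics/wrist0.png

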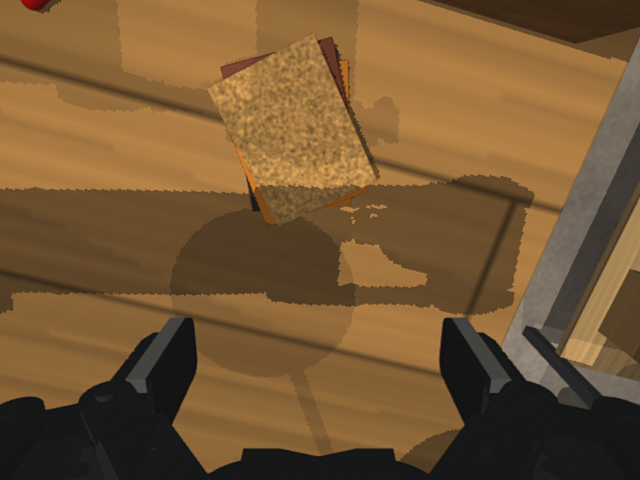

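```bash
cat > h.py <<'E'
import numpy as np, cv2
from scipy.spatial.transform import Rotation as R
from bench import *
def cam(n, st=None):
    c=calibration(n); K=c['intrinsics']
    if n=='wrist':
        T=np.eye(4);T[:3,:3]=R.from_rotvec(st['orientation']).as_matrix();T[:3,3]=st['tcp_pos']
        W=T@c['tool_from_camera']   # world from cam
        Rm=W[:3,:3].T; t=-Rm@W[:3,3]
    else:
        Rm=R.from_rotvec(c['rvec']).as_matrix(); t=np.array(c['tvec'])
    return K,Rm,t
def ray(C,uv):
    K,Rm,t=C; d=np.linalg.inv(K)@np.array([uv[0],uv[1],1.]); return -Rm.T@t, Rm.T@d
def toz(C,uv,z):
    o,d=ray(C,uv); return o+d*(z-o[2])/d[2]
def proj(C,P):
    K,Rm,t=C; p=K@(Rm@np.array(P,float)+t); return p[:2]/p[2]
def crop(img,x0,y0,x1,y1,f,name):
    cv2.imwrite(name,cv2.resize(img[y0:y1,x0:x1],None,fx=f,fy=f,interpolation=cv2.INTER_CUBIC))
def down(phi):  # tool z down; tool x horizontally at angle phi
    x=np.array([np.cos(phi),np.sin(phi),0]);z=np.array([0,0,-1.]);y=np.cross(z,x)
    return R.from_matrix(np.c_[x,y,z]).as_rotvec()
E
python3 - <<'E'
from h import *
im=cv2.imread('pics/scene0.png')
crop(im,170,200,330,320,5,'pics/s_chk.png'); crop(im,265,205,435,315,4.6,'pics/s_tray.png')
im=cv2.imread('pics/side0.png')
crop(im,235,140,375,230,5.7,'pics/d_chk.png'); crop(im,240,190,370,325,4.4,'pics/d_tray.png')
C=cam('scene')
for n,p,z in [('chockA',(200,323),.02),('chockB',(244,308),.02),('tray',(335,255),.03),('mat',(405,171),.004),('tin',(203,265),.02)]:
    print(n,toz(C,p,z))
C=cam('side')
for n,p,z in [('chockA',(308,165),.02),('chockB',(306,188),.02),('tray',(308,250),.03),('mat',(367,365),.004),('tin',(351,178),.02)]:
    print(n,toz(C,p,z))
E
```

```text
chockA [ 0.58532557 -0.37026538  0.02      ]
chockB [ 0.59788737 -0.25758677  0.02      ]
tray [0.57152096 0.01756655 0.03      ]
mat [0.39268972 0.36072181 0.004     ]
tin [ 0.43244529 -0.31019183  0.02      ]
chockA [ 0.58971024 -0.3711079   0.02      ]
chockB [ 0.58764212 -0.25079282  0.02      ]
tray [0.56017684 0.02896534 0.03      ]
mat [0.38880732 0.37046042 0.004     ]
tin [ 0.4370241  -0.30975883  0.02      ]
```

View pics/s_chk.png

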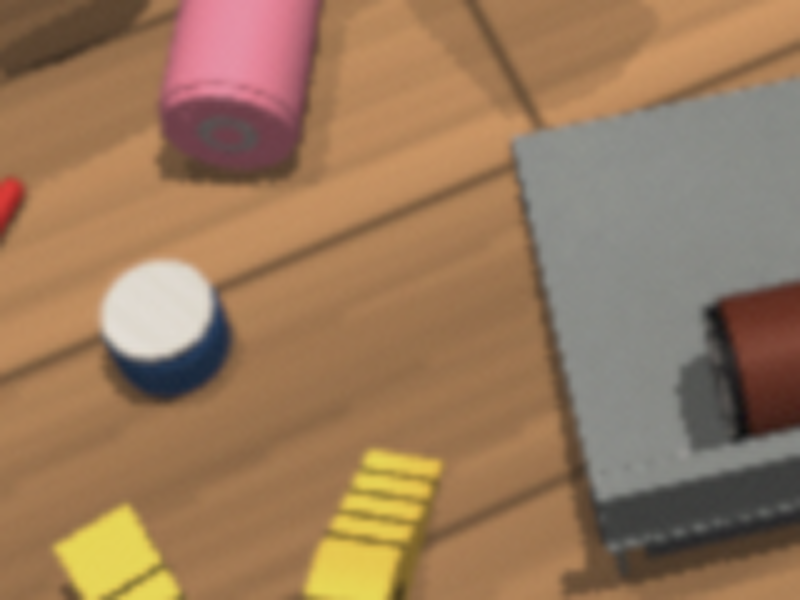

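View pics/s_tray.png

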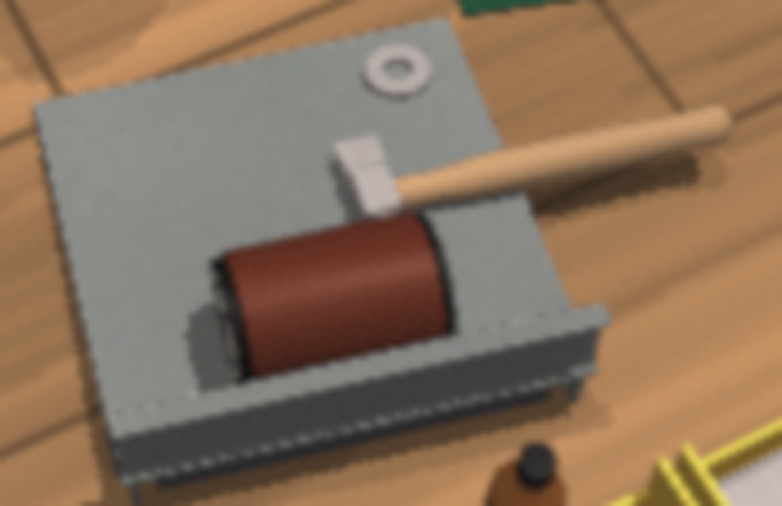

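View pics/d_tray.png

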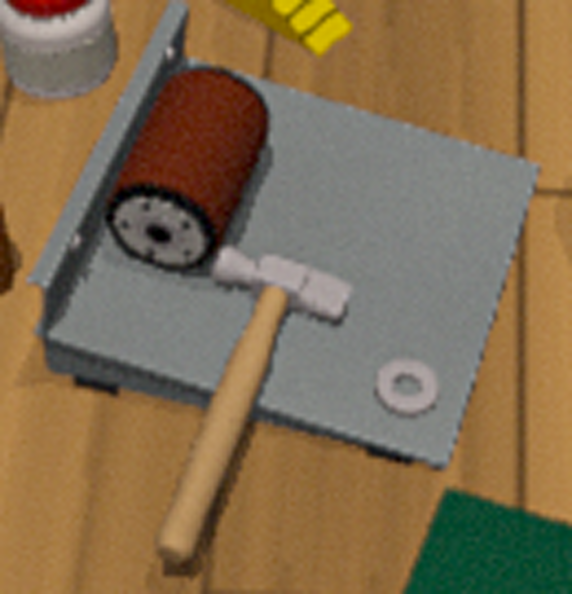

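View pics/d_chk.png

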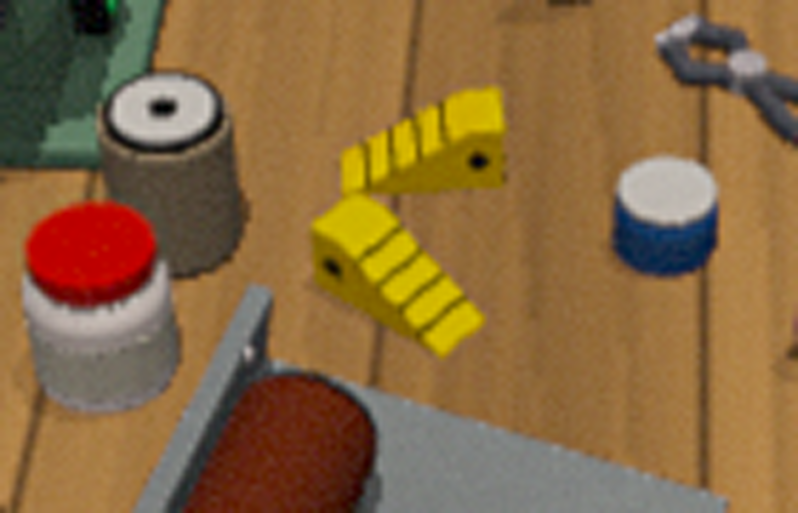

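Run:
```python
from h import *
import pickle
for i,p in enumerate([(0.52,-0.36,0.22),(0.50,0.0,0.26)]):
    for ph in (0,):
        q=solve_ik(p,down(ph)); print(q)
    reach(p,down(0)); dwell(.2)
    s=get_state(); im=capture('wrist'); cv2.imwrite(f'pics/w{i+1}.png',im); pickle.dump(s,open(f'w{i+1}.pkl','wb'))
    print(s['time_s'],s['tcp_pos'],s['joint_pos'])
```

```text
[-6.44925198e-01  1.81386758e-01  1.69466714e+00 -4.44089210e-16
  1.26553876e+00  9.25871128e-01]
2.0167 [ 0.51945706 -0.36089377  0.21995115] [-6.46502870e-01  1.81548759e-01  1.69456792e+00 -1.25229032e-04
  1.26549205e+00  9.25723852e-01]
[-4.98206073e-02 -9.75799312e-02  1.91113764e+00 -4.44089210e-16
  1.32803495e+00  1.52097572e+00]
3.625 [ 0.50022826 -0.00095708  0.25974917] [-5.16030141e-02 -9.66515034e-02  1.91074990e+00 -1.52818794e-04
  1.32795198e+00  1.52087866e+00]
```

View pics/w1.png

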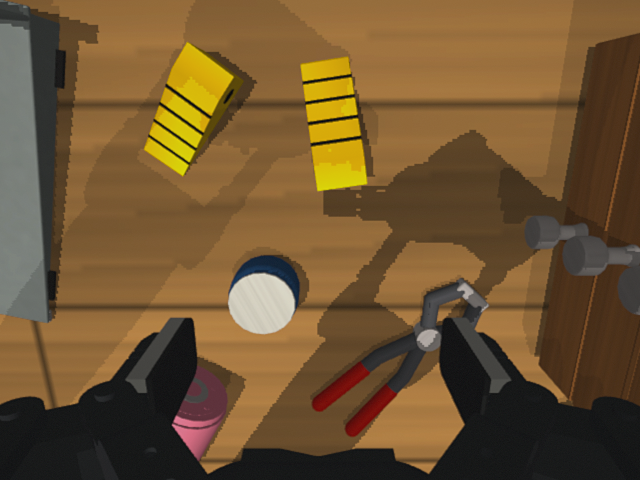

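View pics/w2.png

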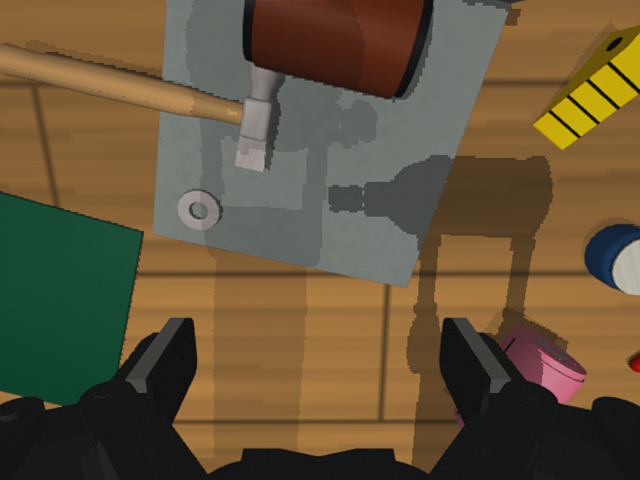

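Run:
```python
from h import *
import pickle
w=[pickle.load(open(f'w{i}.pkl','rb')) for i in (1,2)]
C1=cam('wrist',w[0]);C2=cam('wrist',w[1])
a=toz(C1,(301,65),0);b=toz(C1,(349,57),0);c=toz(C1,(318,191),.045);d=toz(C1,(367,185),.045)
print('chock',a,b,c,d); m1=(a+b)/2;m2=(c+d)/2
print(np.linalg.norm((a-b)[:2]),np.linalg.norm((c-d)[:2]),np.linalg.norm((m1-m2)[:2]),(m1+m2)/2,np.degrees(np.arctan2(*(m1-m2)[[1,0]])))
L=toz(C2,(154,234),.008);Rr=toz(C2,(407,287),.008);print('tray low',L,Rr,np.linalg.norm(L-Rr))
e=L-Rr;print('yaw',np.degrees(np.arctan2(-e[0],e[1])))
# scene crop factor 4.6, offset 265,205
S=cam('scene');D=cam('side')
def su(p):return (265+p[0]/4.6-.4,205+p[1]/4.6-.4)
def du(p):return (240+p[0]/4.4-.4,190+p[1]/4.4-.4)
print('scene low',toz(S,su((40,103)),.008),toz(S,su((448,18)),.008))
print('side low',toz(D,du((440,464)),.008),toz(D,du((538,165)),.008))
print('mat w2 corner',toz(C2,(143,232),.004))
for p in [(351,150),(436,139),(461,192),(366,206)]: print('mat scene',toz(S,p,.004))
im=cv2.imread('pics/w2.png');crop(im,130,0,450,240,2.5,'pics/w2c.png')
im=cv2.imread('pics/w1.png');crop(im,280,40,400,200,4,'pics/w1c.png')
```

```text
chock [ 0.63122725 -0.34824254  0.        ] [ 0.6373067  -0.38824241  0.        ] [ 0.5331915  -0.36226764  0.045     ] [ 0.53796409 -0.4014819   0.045     ]
0.040459229878740295 0.03950362052717471 0.09962626937065368 [ 0.58492238 -0.37505863  0.0225    ] 7.864703610405169
tray low [0.45575758 0.16504252 0.008     ] [ 0.3965654  -0.09664874  0.008     ] 0.26830212915057167
yaw -12.745312495664178
scene low [ 0.3990715  -0.09035727  0.008     ] [0.4585138  0.16809803 0.008     ]
side low [0.46251649 0.16826155 0.008     ] [ 0.39985432 -0.09255144  0.008     ]
mat w2 corner [0.45675586 0.17773103 0.004     ]
mat scene [0.23865845 0.25383629 0.004     ]
mat scene [0.32390381 0.52538474 0.004     ]
mat scene [0.53922317 0.46585004 0.004     ]
mat scene [0.45366271 0.18490638 0.004     ]
```

View pics/w2c.png

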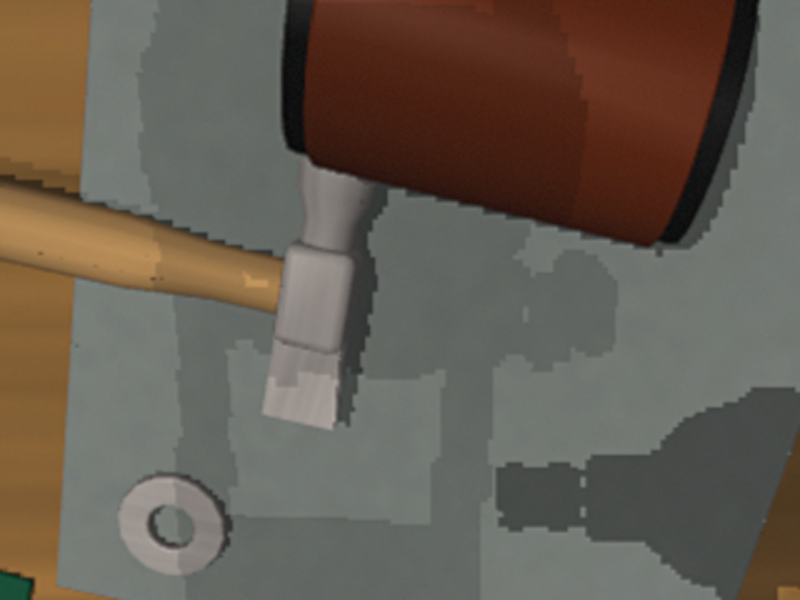

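View pics/w1c.png

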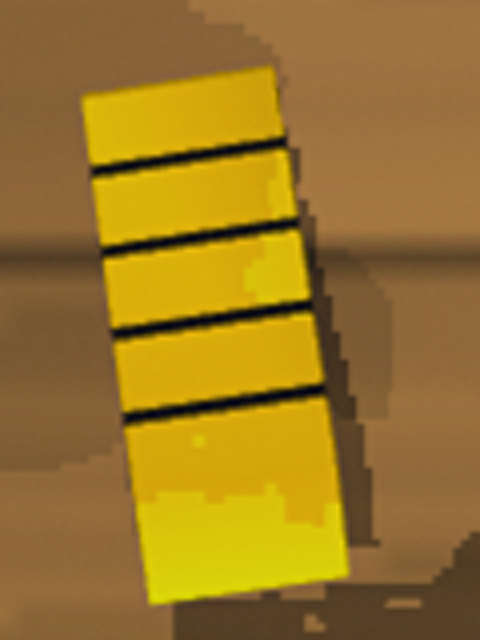

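```bash
cat > fit.py <<'E'
from h import *
import pickle
from scipy.optimize import least_squares
w=pickle.load(open('w2.pkl','rb'))
C2=cam('wrist',w);S=cam('scene');D=cam('side')
def su(p):return (265+p[0]/4.6-.4,205+p[1]/4.6-.4)
def du(p):return (240+p[0]/4.4-.4,190+p[1]/4.4-.4)
th=np.radians(8)
def bs_T(x,y,yaw):
    Rz=R.from_euler('z',yaw); Rm=(Rz*R.from_euler('y',-th)).as_matrix()
    o=np.array([x,y,0])+Rz.apply([.140*np.cos(th),0,.028+.14*np.sin(th)])
    T=np.eye(4);T[:3,:3]=Rm;T[:3,3]=o;return T
def P(T,p):return T[:3,:3]@np.array(p)+T[:3,3]
obs=[(C2,(154,234),(-.28,.135,0)),(C2,(407,287),(-.28,-.135,0)),
(S,su((40,103)),(-.28,-.135,0)),(S,su((448,18)),(-.28,.135,0)),
(D,du((440,464)),(-.28,.135,0)),(D,du((538,165)),(-.28,-.135,0)),(D,du((48,338)),(0,.135,0))]
f=lambda v:np.concatenate([proj(C,P(bs_T(*v),p))-np.array(uv) for C,uv,p in obs])
r=least_squares(f,[.56,.02,-.22]);
if __name__=='__main__':
    print(r.x,np.degrees(r.x[2]),r.fun.reshape(-1,2).round(1))
    T=bs_T(*r.x)
    for n,C,x0,y0,x1,y1,k in [('scene',S,265,205,435,315,4.6),('side',D,240,190,370,325,4.4),('w2',C2,130,0,640,300,1.5)]:
        im=cv2.imread(f'pics/{n}0.png' if n!='w2' else 'pics/w2.png'); im=cv2.resize(im[y0:y1,x0:x1],None,fx=k,fy=k,interpolation=cv2.INTER_CUBIC)
        for loop in ([(-.28,.135,0),(0,.135,0),(0,-.135,0),(-.28,-.135,0)],[(0,.135,0),(0,.135,.052),(0,-.135,.052),(0,-.135,0)]):
            pts=np.array([(proj(C,P(T,p))-(x0,y0)+.4)*k for p in loop]).astype(int)
            cv2.polylines(im,[pts],True,(0,255,255),1)
        cv2.imwrite(f'pics/o_{n}.png',im)
    def tp(C,uv,h): # intersect with plane h above floor, in bs frame
        o,d=ray(C,uv); o=T[:3,:3].T@(o-T[:3,3]); d=T[:3,:3].T@d; return (o+d*(h-o[2])/d[2]).round(4)
    wu=lambda p:(130+p[0]/2.5-.3,p[1]/2.5-.3)
    print('head low end',tp(C2,wu((263,415)),.026),tp(C2,wu((334,430)),.026),'hub',tp(C2,wu((281,310)),.026),tp(C2,wu((347,345)),.026),tp(C2,wu((291,243)),.026),tp(C2,wu((354,250)),.026))
    print('handle',tp(C2,wu((155,253)),.013),'flange',tp(C2,wu((175,525)),.007))
    print('roller right lowedge',tp(C2,wu((680,240)),.030),tp(C2,wu((292,150)),.03))
    print('handle end side',tp(D,du((172,550)),.02),tp(S,su((722,118)),.02),tp(D,du((345,312)),.026),tp(S,su((358,146)),.026),tp(S,su((388,212)),.02))
E
python3 fit.py
```

```text
[ 0.56184018  0.00492395 -0.21891916] -12.543143845419863 [[-1.9  0.1]
 [ 0.2 -0.4]
 [-2.3  0.3]
 [-0.8 -0.6]
 [ 2.4 -0.4]
 [ 0.9 -1.1]
 [-3.3 -1.9]]
head low end [-0.1825  0.057   0.026 ] [-0.1823  0.0317  0.026 ] hub [-0.1454  0.0557  0.026 ] [-0.152   0.0321  0.026 ] [-0.1235  0.0554  0.026 ] [-0.1211  0.0349  0.026 ]
handle [-0.1387  0.1027  0.013 ] flange [-0.2393  0.0881  0.007 ]
roller right lowedge [-0.095  -0.0671  0.03  ] [-0.0954  0.0584  0.03  ]
handle end side [-0.1386  0.2668  0.02  ] [-0.1362  0.2608  0.02  ] [-0.1868  0.0665  0.026 ] [-0.1704  0.046   0.026 ] [-0.1229  0.0502  0.02  ]
```

View pics/o_side.png

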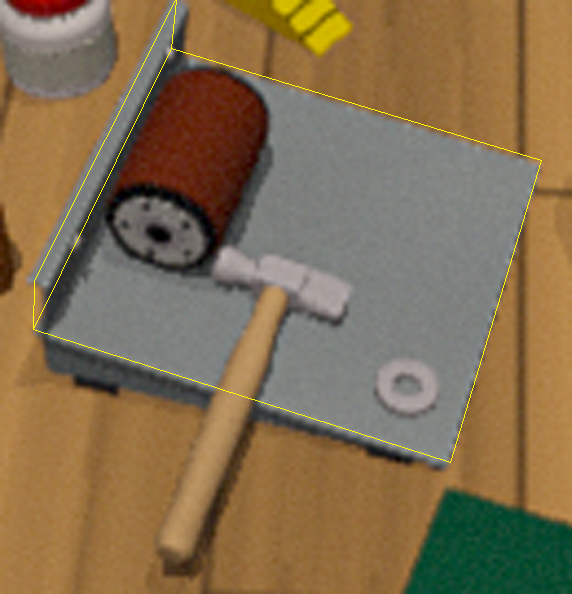

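View pics/o_scene.png

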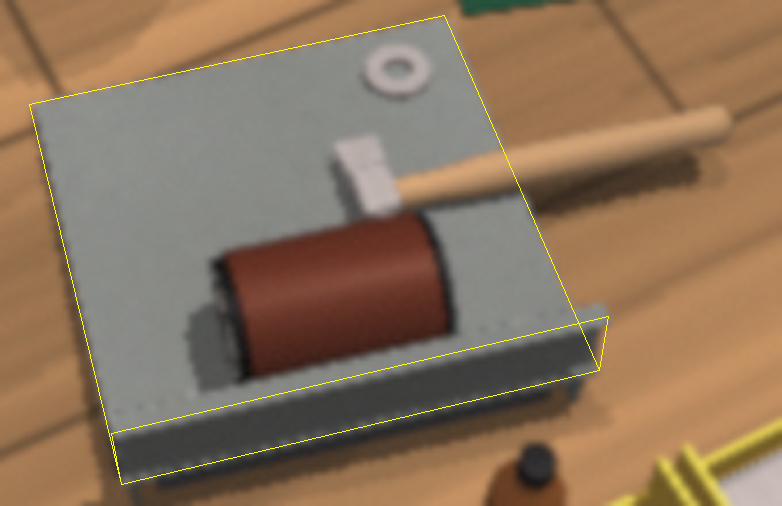

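Run:
```python
from h import *
yaw=np.radians(7.6); o=np.array([.585,-.375]); g=o-.036*np.array([np.cos(yaw),np.sin(yaw)])
rv=down(yaw)
gripper_to(.07,f_grip=40)
reach((*g,.13),rv); 
move_straight((*g,.027),v=.12); dwell(.1); print(get_state()['force'])
gripper_to(.03); dwell(.2); s=get_state(); print(s['opening'],s['force'],s['tcp_pos'],s['time_s'])
cv2.imwrite('pics/w3.png',capture('wrist'))
```

```text
[ 0.00931909 -1.75994284 -0.29574864]
0.03014780371112902 [-0.59465081  0.62972653  4.7266834 ] [ 0.54997769 -0.38005937  0.02839483] 7.25
```

View pics/w3.png

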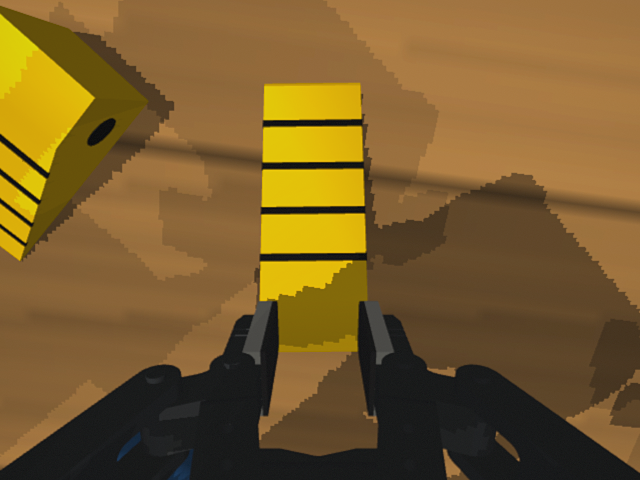

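Run:
```python
from h import *
s=get_state(); p=s['tcp_pos']
move_straight((p[0],p[1],.09),v=.1); dwell(.3)
s=get_state(); print(s['opening'],s['force'],s['tcp_pos'],s['time_s'])
cv2.imwrite('pics/w4.png',capture('wrist'))
cv2.imwrite('pics/side4.png',capture('side'))
crop(cv2.imread('pics/side4.png'),230,80,430,230,4,'pics/side4c.png')
```

```text
0.030015381188281714 [-0.07178535  0.06783205 -0.26811875] [ 0.54955535 -0.37973429  0.08914228] 8.3833
```

View pics/w4.png

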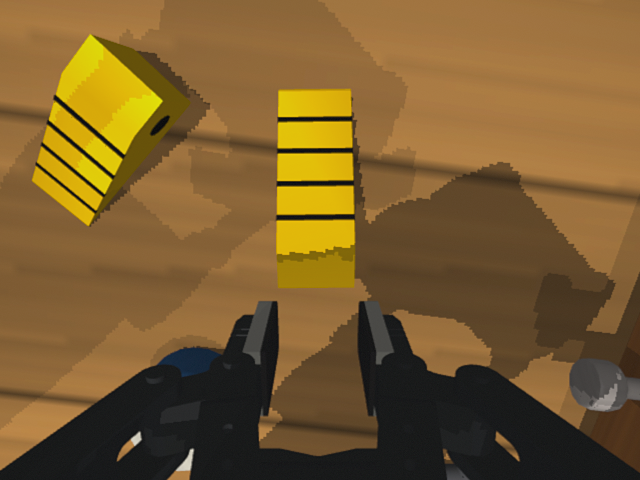

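View pics/side4c.png

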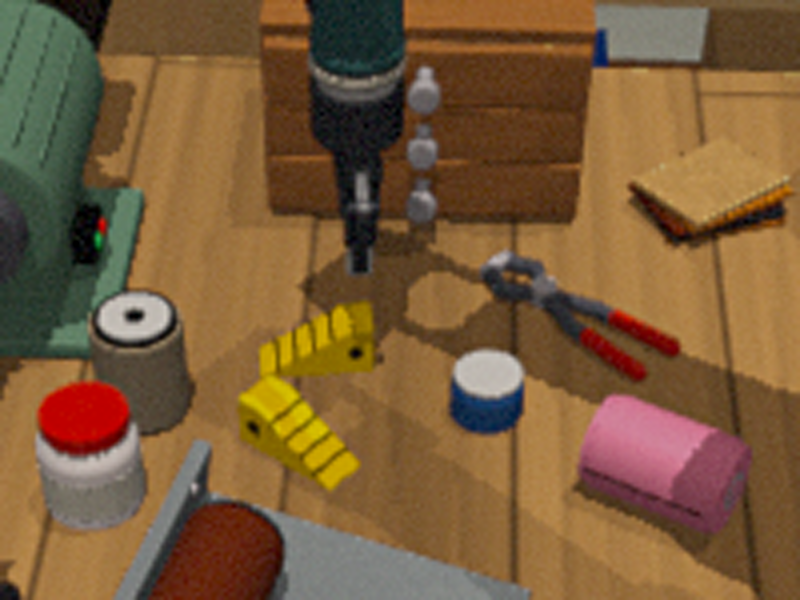

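Run:
```python
from h import *
D=cam('side');S=cam('scene')
for z in (.06,.067,.08,.09,.1,.11,.12): print(z,proj(D,(.5496,-.3797,z)).round(1),proj(S,(.5496,-.3797,z)).round(1))
cv2.imwrite('pics/scene4.png',capture('scene'))
crop(cv2.imread('pics/scene4.png'),120,220,280,340,5,'pics/scene4c.png')
s=get_state();C=cam('wrist',s)
for uv,z in [((279,90),0),((351,90),0),((277,288),.045),((355,288),.045)]: print(toz(C,uv,z))
```

```text
0.06 [319.4 154.8] [187.7 306.4]
0.067 [319.4 153.2] [186.9 305.3]
0.08 [319.4 150.2] [185.5 303.2]
0.09 [319.4 147.9] [184.4 301.5]
0.1 [319.4 145.5] [183.3 299.8]
0.11 [319.4 143.1] [182.1 298.1]
0.12 [319.4 140.7] [180.9 296.3]
[ 6.32532455e-01 -3.48154928e-01  2.77555756e-17]
[ 0.6378191  -0.38795443  0.        ]
[ 0.53330549 -0.36151105  0.045     ]
[ 0.53873009 -0.40224529  0.045     ]
```

View pics/scene4c.png

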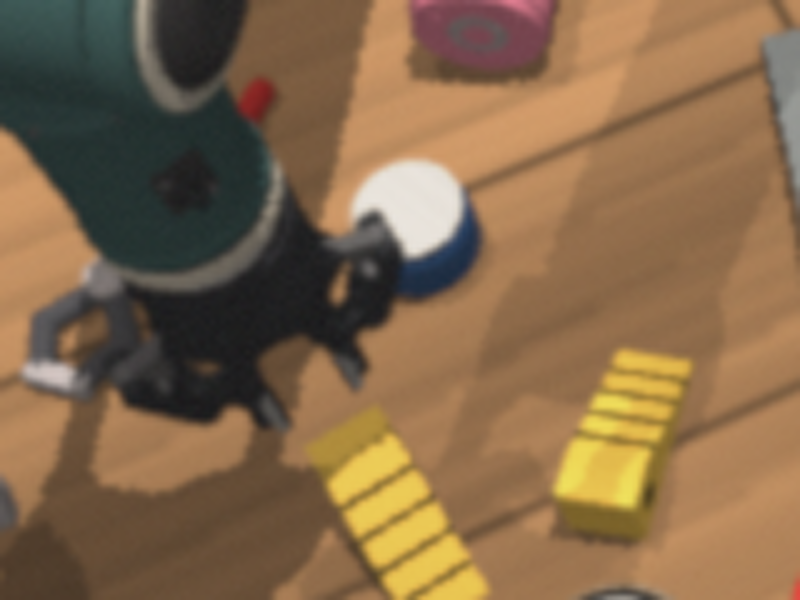

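Run:
```python
from h import *
s=get_state();C=cam('wrist',s);D=cam('side');S=cam('scene')
T=np.eye(4);T[:3,:3]=R.from_rotvec(s['orientation']).as_matrix();T[:3,3]=s['tcp_pos']
for w in (.015,.0295):
  for z in (.022,.017,0,-.02,-.025):
    print(w,z,[[proj(c,(T@[x,sg*w,z,1])[:3]).round(0).tolist() for c in (C,D,S)] for sg in (1,-1) for x in (.011,)])
cv2.imwrite('pics/sc4d.png',cv2.resize(cv2.imread('pics/scene4.png')[265:325,135:215],None,fx=10,fy=10,interpolation=cv2.INTER_CUBIC))
cv2.imwrite('pics/sd4d.png',cv2.resize(cv2.imread('pics/side4.png')[110:160,290:350],None,fx=12,fy=12,interpolation=cv2.INTER_CUBIC))
```

```text
0.015 0.022 [[[348.0, 258.0], [316.0, 151.0], [183.0, 312.0]], [[283.0, 258.0], [317.0, 156.0], [194.0, 306.0]]]
0.015 0.017 [[[349.0, 262.0], [316.0, 149.0], [183.0, 311.0]], [[282.0, 262.0], [317.0, 155.0], [194.0, 305.0]]]
0.015 0 [[[352.0, 276.0], [316.0, 145.0], [181.0, 309.0]], [[278.0, 276.0], [316.0, 151.0], [192.0, 302.0]]]
0.015 -0.02 [[[356.0, 297.0], [316.0, 141.0], [178.0, 305.0]], [[273.0, 297.0], [316.0, 146.0], [190.0, 299.0]]]
0.015 -0.025 [[[358.0, 303.0], [316.0, 139.0], [178.0, 304.0]], [[272.0, 303.0], [316.0, 145.0], [189.0, 298.0]]]
0.0295 0.022 [[[380.0, 258.0], [316.0, 148.0], [178.0, 315.0]], [[251.0, 258.0], [317.0, 159.0], [200.0, 302.0]]]
0.0295 0.017 [[[382.0, 261.0], [316.0, 147.0], [177.0, 315.0]], [[249.0, 262.0], [317.0, 157.0], [199.0, 302.0]]]
0.0295 0 [[[388.0, 276.0], [316.0, 143.0], [175.0, 312.0]], [[243.0, 276.0], [317.0, 153.0], [198.0, 299.0]]]
0.0295 -0.02 [[[396.0, 297.0], [316.0, 138.0], [172.0, 309.0]], [[233.0, 297.0], [317.0, 149.0], [196.0, 295.0]]]
0.0295 -0.025 [[[399.0, 303.0], [316.0, 137.0], [172.0, 308.0]], [[231.0, 303.0], [317.0, 147.0], [195.0, 294.0]]]
```

View pics/sc4d.png

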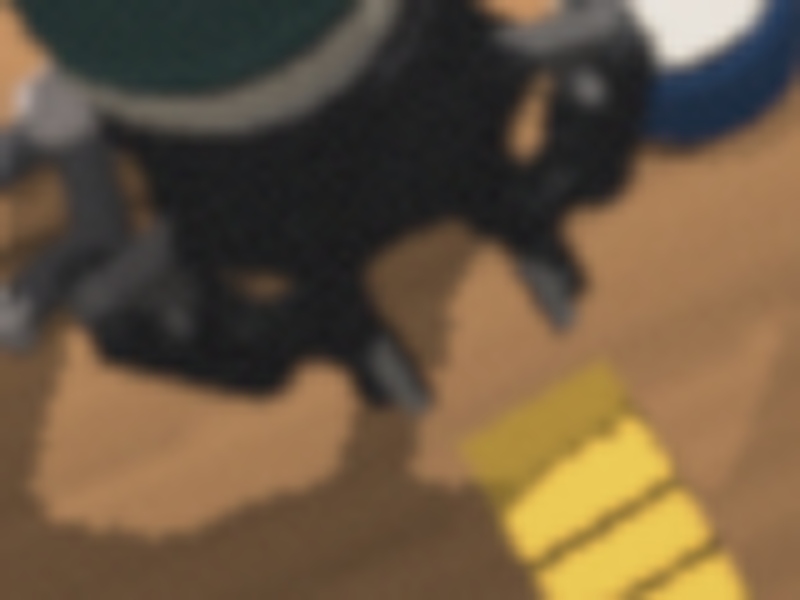

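View pics/sd4d.png

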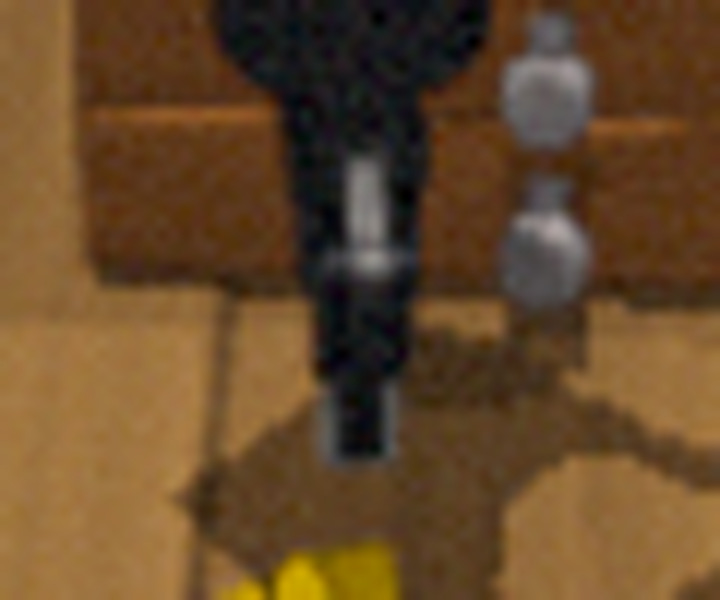

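Run:
```python
from h import *
yaw=np.radians(7.6); o=np.array([.5855,-.375]); g=o-.036*np.array([np.cos(yaw),np.sin(yaw)])
gripper_to(.06,f_grip=40)
move_straight((*g,.045),v=.1)
dwell(.1);f0=get_state()['force'][2]
for z in (.035,.025,.015,.008,.001,-.005,-.009):
    move_straight((*g,z),v=.06); f=get_state()['force']
    print(z,f.round(2))
    if f[2]-f0>3: break
cv2.imwrite('pics/w5.png',capture('wrist'))
print(get_state()['time_s'],get_state()['tcp_pos'])
```

```text
0.035 [-1.85  0.51  0.22]
0.025 [-0.66 -0.82  0.3 ]
0.015 [-0.11  0.01  0.94]
0.008 [-0.67 -0.08 -0.1 ]
0.001 [-0.12 -0.13  0.45]
-0.005 [-0.88  0.7  -0.1 ]
-0.009 [0.34 0.06 0.43]
11.6667 [ 0.54967534 -0.37967099 -0.00919622]
```

View pics/w5.png

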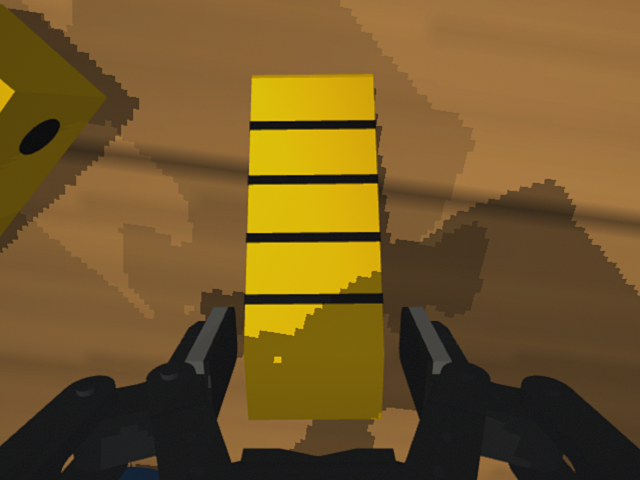

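Run:
```python
from h import *
gripper_to(.02,f_grip=50); dwell(.2); s=get_state(); print(s['opening'],s['force'],s['tcp_pos'])
p=s['tcp_pos']
move_straight((p[0],p[1],.10),v=.15); dwell(.2)
s=get_state(); print(s['opening'],s['force'],s['moment'],s['tcp_pos'],s['time_s'])
cv2.imwrite('pics/w6.png',capture('wrist'))
```

```text
0.03932675784606563 [ 1.47495506 -0.59935777  1.7165277 ] [ 0.55011337 -0.37995887 -0.00863841]
0.03944597347196101 [-0.74484331  0.20329667 -0.4829279 ] [ 0.02673104 -0.02247136  0.0705537 ] [ 0.5491606  -0.37925305  0.09819482] 13.25
```

View pics/w6.png

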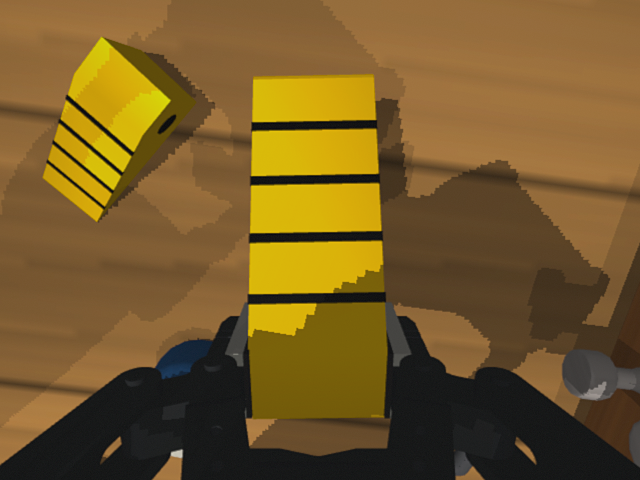

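```bash
cat > tr.py <<'E'
from h import *
from fit import bs_T
T=bs_T(.5620,.0055,np.radians(-12.7)); RB=T[:3,:3]; u,v,n=RB.T
ROT=R.from_matrix(np.c_[u,-v,-n]).as_rotvec()
def chock(x,y,h): # chock origin in bs frame -> TCP
    return T[:3,3]+RB@np.array([x-.036,y,h-.0088])
def inbs(p): return RB.T@(np.array(p)-T[:3,3])
def fbs(s=None): return RB.T@(s or get_state())['force']
E
python3 - <<'E'
from tr import *
u,v,n=RB[:,0],RB[:,1],RB[:,2]
import tr
print(u,v,n)
s=get_state();C=cam('wrist',s);o,_=ray(C,(0,0))
Rt=R.from_rotvec(s['orientation']).as_matrix()
for uv in [(252,77),(374,75)]:
    o,d=ray(C,uv); o=Rt.T@(o-s['tcp_pos']); d=Rt.T@d; print(o+d*(-.0088-o[2])/d[2])
E
sed -i 's/u,v,n=RB.T/u,v,n=RB[:,0],RB[:,1],RB[:,2]/' tr.py
python3 - <<'E'
from tr import *
p=get_state()['tcp_pos']
for h in (.11,.02,0): print(chock(-.14,-.017,h),solve_ik(chock(-.14,-.017,h),ROT))
E
```

```text
[ 0.96604071 -0.21770668  0.1391731 ] [0.2198462  0.97553454 0.        ] [-0.13576817  0.03059668  0.99026807]
[ 0.08596611 -0.02088151 -0.0088    ]
[ 0.08656693  0.01984302 -0.0088    ]
[ 5.09745410e-01 -1.50263091e-04  1.23204897e-01] [-0.03024568 -0.0640832   2.14803922 -0.03326512  0.92079482  1.78052553]
[ 0.52196455 -0.00290396  0.03408077] [-0.03529387  0.08094994  2.19415186 -0.0386944   0.72962376  1.78423689]
[ 0.52467991 -0.0035159   0.01427541] [-0.03638033  0.11765799  2.19989639 -0.04042731  0.68717223  1.78556901]
```

Run:
```python
from tr import *
p=get_state()['tcp_pos']
move_straight((p[0],p[1],.16),v=.2)
reach(chock(-.14,-.017,.10),ROT)
move_straight(chock(-.14,-.017,.012),v=.12); dwell(.2)
s=get_state(); f0=fbs(); print(f0.round(2),inbs(s['tcp_pos']).round(4),s['time_s'])
cv2.imwrite('pics/w7.png',capture('wrist'));cv2.imwrite('pics/side7.png',capture('side'))
crop(cv2.imread('pics/side7.png'),240,170,370,290,5,'pics/side7c.png')
```

```text
[-0.72 -0.02 -1.37] [-0.1756 -0.0171  0.0036] 16.2667
```

View pics/w7.png

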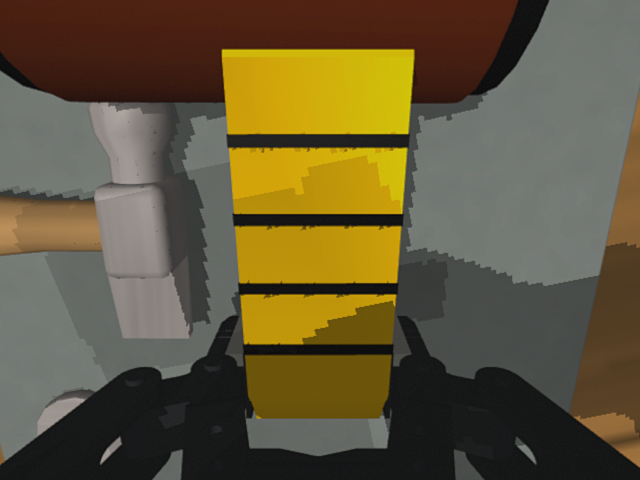

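View pics/side7c.png

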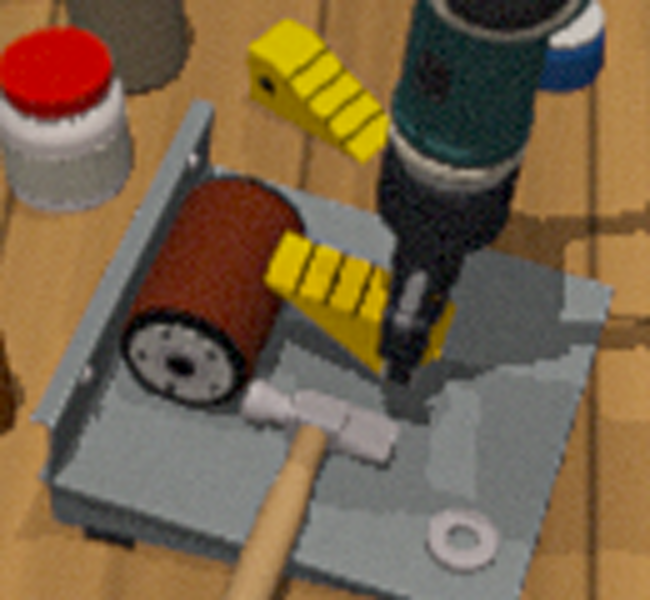

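Run:
```python
from tr import *
move_straight(chock(-.172,-.017,.014),v=.1)
f0=fbs()
for h in (.010,.007,.005,.003,.001,0,-.001):
    move_straight(chock(-.172,-.017,h),v=.05); f=fbs(); print(h,(f-f0).round(2))
    if (f-f0)[2]>2: break
cv2.imwrite('pics/w8.png',capture('wrist'));cv2.imwrite('pics/side8.png',capture('side'))
crop(cv2.imread('pics/side8.png'),240,170,370,290,5,'pics/side8c.png'); print(get_state()['time_s'])
```

```text
0.01 [-0.83 -0.29 -0.78]
0.007 [-0.51 -0.17 -0.04]
0.005 [-0.76  0.24 -0.56]
0.003 [-0.54 -0.36  0.19]
0.001 [-0.95  0.63 -0.19]
0 [-3.13 -0.62  7.61]
18.4333
```

View pics/w8.png

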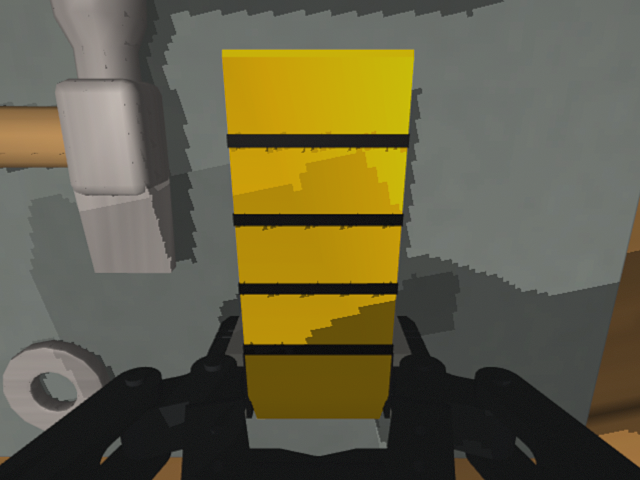

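View pics/side8c.png

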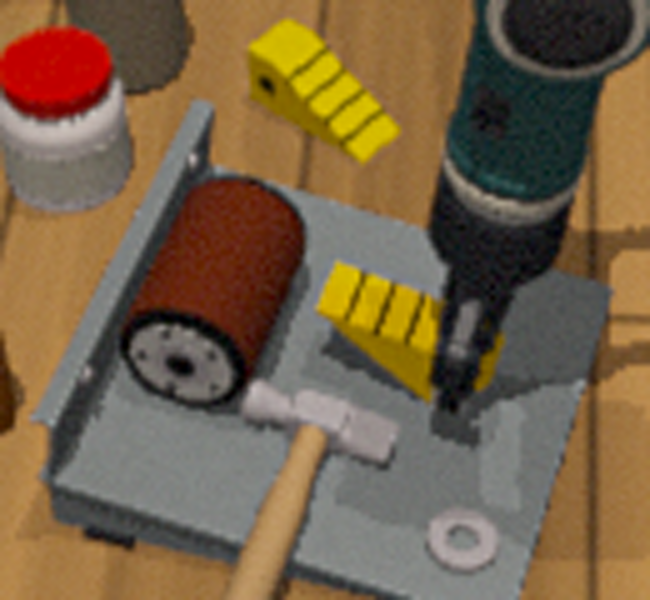

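Run:
```python
from tr import *
move_straight(chock(-.172,-.017,.001),v=.05)
gripper_to(.056); dwell(.3)
cv2.imwrite('pics/w9.png',capture('wrist'))
cv2.imwrite('pics/side9.png',capture('side'))
crop(cv2.imread('pics/side9.png'),240,170,370,290,5,'pics/side9c.png'); s=get_state();print(s['time_s'],fbs())
```

```text
19.3917 [ 0.14071286  0.40633119 -0.29505323]
```

View pics/w9.png

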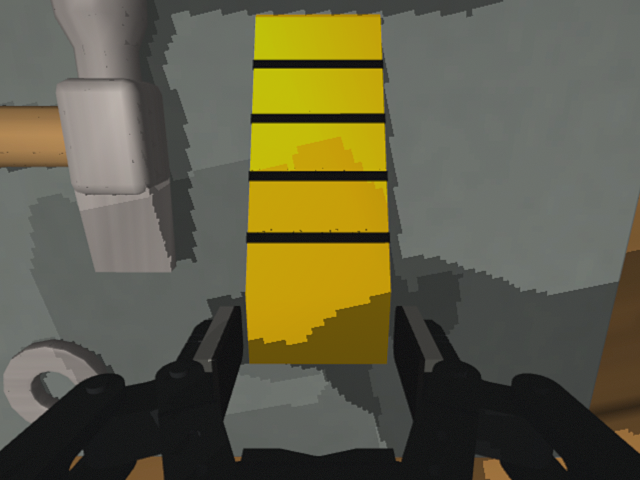

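View pics/side9c.png

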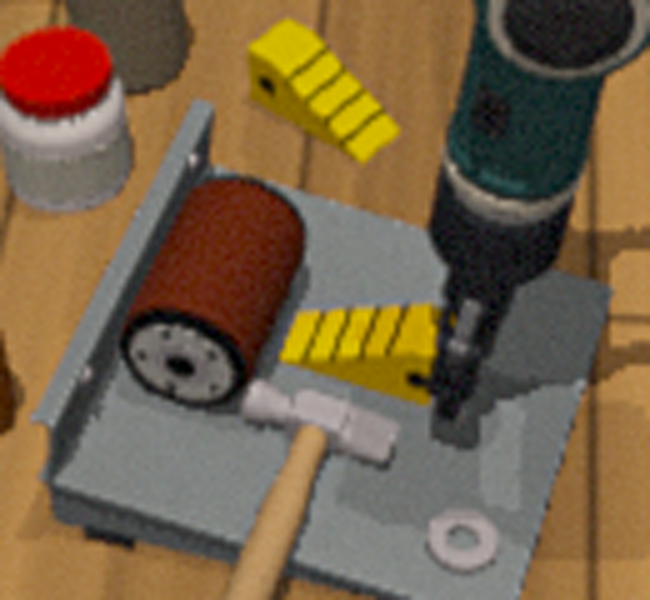

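Run:
```python
from tr import *
s=get_state();C=cam('wrist',s);Rt=R.from_rotvec(s['orientation']).as_matrix()
for uv,z in [((255,14),-.0078),((381,14),-.0078),((248,364),-.0528),((388,364),-.0528)]:
    o,d=ray(C,uv); o=Rt.T@(o-s['tcp_pos']); d=Rt.T@d; print((o+d*(z-o[2])/d[2]).round(4))
print(inbs(s['tcp_pos']))
```

```text
[ 0.1055 -0.0188 -0.0078]
[ 0.1055  0.0219 -0.0078]
[ 0.0051 -0.019  -0.0528]
[ 0.0051  0.0219 -0.0528]
[-0.20798758 -0.01699051 -0.00779362]
```

Run:
```python
from tr import *
move_straight(chock(-.1525,-.0185,.001),v=.06); dwell(.1)
f0=fbs(); print('free',f0.round(2))
gripper_to(.02,f_grip=80); dwell(.2); s=get_state(); print(s['opening'],fbs().round(2),inbs(s['tcp_pos']).round(4))
# push up
x=-.1525
for x in np.arange(-.147,-.110,.005):
    move_straight(chock(x,-.0185,.001),v=.05); f=fbs(); print(round(x,4),f.round(2))
    if f[0]<-5: break
dwell(.1); s=get_state(); print(s['opening'],fbs().round(2),inbs(s['tcp_pos']).round(4),s['time_s'])
cv2.imwrite('pics/w10.png',capture('wrist'))
```

```text
free [-0.15  0.28 -0.54]
0.039391963146905004 [-0.83  0.28  3.77] [-0.1886 -0.0184 -0.0077]
-0.147 [-3.46  0.6   7.86]
-0.142 [-3.93  0.59  8.2 ]
-0.137 [-4.22  0.73  7.47]
-0.132 [-3.94 -0.61  7.59]
-0.127 [-4.32  0.68  7.86]
-0.122 [-4.93  0.78  8.25]
-0.117 [-10.39   0.23  15.3 ]
0.039041023960153506 [-10.81   1.47  15.35] [-0.1555 -0.0186 -0.0077] 22.3083
```

View pics/w10.png

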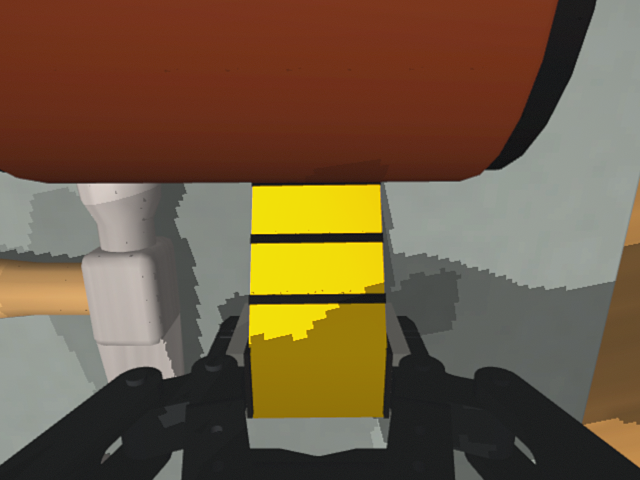

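```bash
cat > rol.py <<'E'
from tr import *
from scipy.optimize import brentq
def roller_x(C,uv,sgn=-1,h=.04,T=T):
    o,d=ray(C,uv); o=T[:3,:3].T@(o-T[:3,3]); d=T[:3,:3].T@d
    o=o[[0,2]];d=d[[0,2]]/np.linalg.norm(d[[0,2]]); nn=np.array([-d[1],d[0]])
    # signed dist of (cx,h): nn.(c-o)=±.04
    return [(s*.04+nn@o-nn[1]*h)/nn[0] for s in (1,-1)]
E
python3 - <<'E'
from rol import *
import pickle
s=get_state();C=cam('wrist',s)
print(inbs(s['tcp_pos']).round(4),roller_x(C,(318,181)),fbs(s).round(2))
w=pickle.load(open('w2.pkl','rb'));C2=cam('wrist',w)
print(roller_x(C2,(130+480/2.5,206/2.5)))
E
```

```text
[-0.1555 -0.0186 -0.0077] [np.float64(-0.05680996408618063), np.float64(-0.13789840184766008)] [-11.44  -0.15  15.69]
[np.float64(-0.057659193164082294), np.float64(-0.1379130773258495)]
```

Run:
```python
from tr import *
for h in (.0015,.002,.0025):
    move_straight(chock(-.1175,-.0185,h),v=.03); f=fbs(); s=get_state(); print(h,f.round(2),inbs(s['tcp_pos']).round(4))
    if f[2]<5: break
for x in np.arange(-.1165,-.112,.001):
    move_straight(chock(x,-.0185,h),v=.02); f=fbs(); s=get_state(); print(round(x,4),f.round(2),inbs(s['tcp_pos']).round(4),s['time_s'])
    if f[0]<-9 or f[2]>12: break
```

```text
0.0015 [-6.61  0.73  9.13] [-0.1554 -0.0186 -0.0077]
0.002 [-5.41  0.81  4.05] [-0.1554 -0.0186 -0.0076]
-0.1165 [-8.79  0.71  7.46] [-0.1554 -0.0186 -0.0076] 23.1083
-0.1155 [-6.99  0.73  6.17] [-0.1541 -0.0188 -0.0076] 23.3583
-0.1145 [-8.24  0.73  6.74] [-0.1532 -0.0188 -0.0076] 23.6083
-0.1135 [-8.39 -0.05  7.37] [-0.1522 -0.0189 -0.0076] 23.8583
-0.1125 [-6.48  0.01  6.71] [-0.1512 -0.0189 -0.0076] 24.1083
```

Run:
```python
from tr import *
h=.002
for x in np.arange(-.1115,-.100,.001):
    move_straight(chock(x,-.0185,h),v=.02); f=fbs(); s=get_state(); print(round(x,4),f.round(2),inbs(s['tcp_pos']).round(4),s['time_s'])
    if f[0]<-11 or f[2]>13: break
cv2.imwrite('pics/w11.png',capture('wrist'))
```

```text
-0.1115 [-7.61 -0.25  5.65] [-0.1502 -0.0189 -0.0076] 24.3583
-0.1105 [-11.12   0.    10.46] [-0.1501 -0.0189 -0.0076] 24.6083
```

View pics/w11.png

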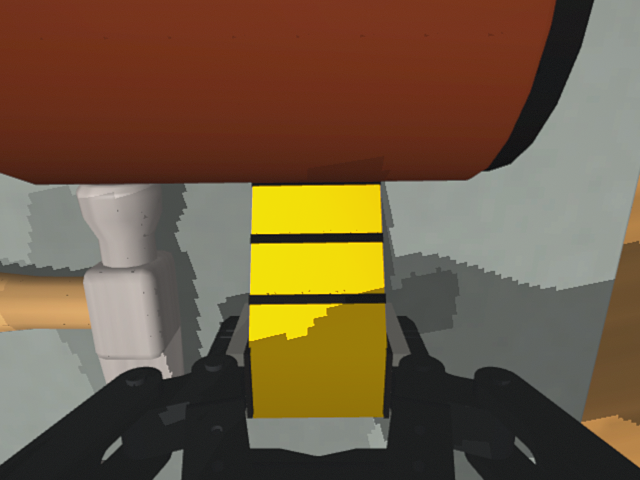

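Run:
```python
from tr import *
for x,h in ((-.1105,.0025),(-.1105,.003),(-.110,.003),(-.1095,.003),(-.109,.0033),(-.1085,.0036),(-.108,.0036)):
    move_straight(chock(x,-.0185,h),v=.02); dwell(.05);f=fbs(); s=get_state(); print(round(x,4),h,f.round(2),inbs(s['tcp_pos']).round(4),s['time_s'])
    if f[0]<-12.5: break
cv2.imwrite('pics/w12.png',capture('wrist'))
```

```text
-0.1105 0.0025 [-7.82 -0.2   6.25] [-0.15   -0.0189 -0.0075] 24.9583
-0.1105 0.003 [-7.1 -0.2  2.7] [-0.1499 -0.0189 -0.0073] 25.2583
-0.11 0.003 [-9.58  0.17  4.97] [-0.15   -0.0189 -0.0073] 25.5583
-0.1095 0.003 [-10.03  -0.1    6.72] [-0.15   -0.0189 -0.0073] 25.8583
-0.109 0.0033 [-11.01  -0.11   6.07] [-0.15   -0.019  -0.0072] 26.1583
-0.1085 0.0036 [-11.51   0.75   7.21] [-0.15   -0.019  -0.0071] 26.4583
-0.108 0.0036 [-13.33   1.25   7.9 ] [-0.15   -0.019  -0.0071] 26.7583
```

Run:
```python
from tr import *
for x,h in ((-.108,.0042),(-.108,.0047),(-.1075,.005)):
    move_straight(chock(x,-.0185,h),v=.02); dwell(.15);f=fbs(); s=get_state(); print(round(x,4),h,f.round(2),inbs(s['tcp_pos']).round(4),s['time_s'])
    if f[0]<-14.5: break
cv2.imwrite('pics/w12.png',capture('wrist'));im=capture('side');cv2.imwrite('pics/side12.png',im)
crop(im,240,180,320,250,9,'pics/side12c.png')
crop(cv2.imread('pics/side0.png'),240,180,320,250,9,'pics/side0c.png')
```

```text
-0.108 0.0042 [-11.52   1.88   4.07] [-0.1499 -0.019  -0.0069] 27.2083
-0.108 0.0047 [-9.62  0.94  0.56] [-0.1499 -0.019  -0.0067] 27.6083
-0.1075 0.005 [-10.37   1.9   -0.34] [-0.1499 -0.019  -0.0066] 28.0083
```

View pics/side12c.png

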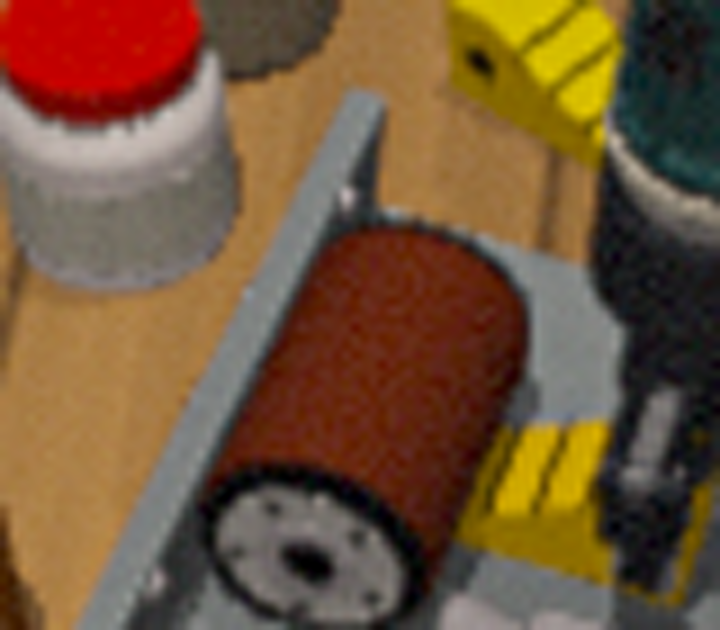

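View pics/side0c.png

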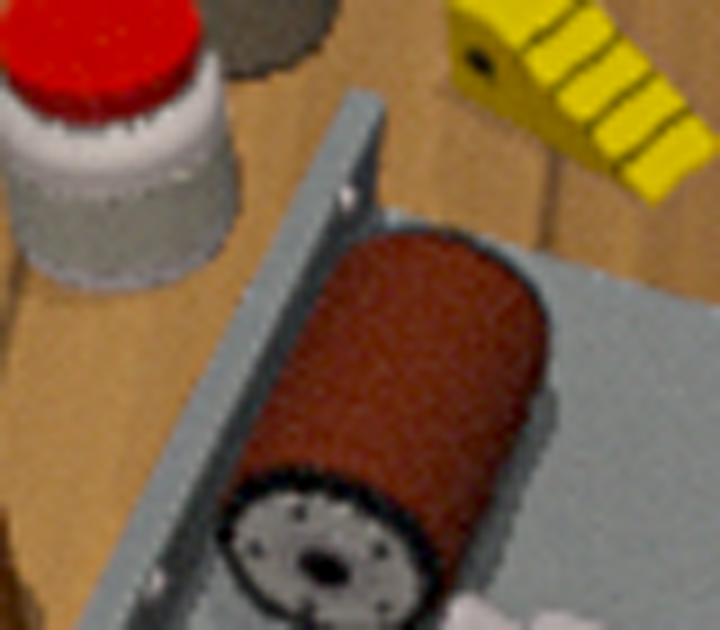

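View pics/w12.png

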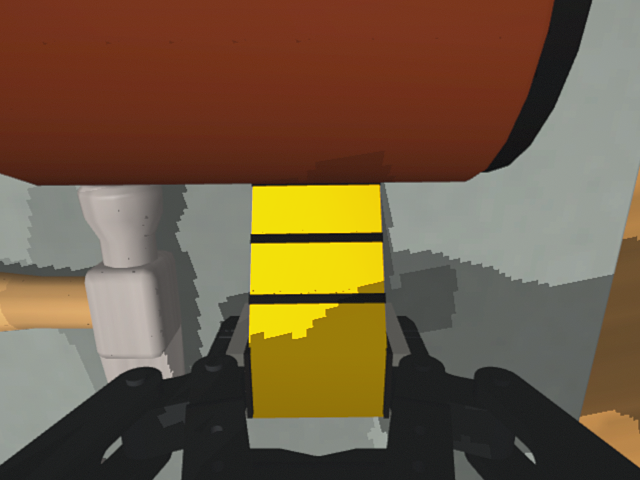

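Run:
```python
from tr import *
for x,h in ((-.1078,.0040),(-.1078,.0033)):
    move_straight(chock(x,-.0185,h),v=.02); dwell(.15);f=fbs(); s=get_state(); print(round(x,4),h,f.round(2),inbs(s['tcp_pos']).round(4),s['time_s'])
gripper_to(.050); dwell(.2);s=get_state();print(fbs().round(2),inbs(s['tcp_pos']).round(4),s['time_s'])
cv2.imwrite('pics/w13.png',capture('wrist'));im=capture('side');cv2.imwrite('pics/side13.png',im)
crop(im,240,180,320,250,9,'pics/side13c.png')
```

```text
-0.1078 0.004 [-12.     0.74   5.08] [-0.15  -0.019 -0.007] 28.5083
-0.1078 0.0033 [-14.34   0.63  10.8 ] [-0.15   -0.019  -0.0072] 28.9083
[ 0.83 -0.01  0.99] [-0.1431 -0.0185 -0.0054] 29.375
```

View pics/w13.png

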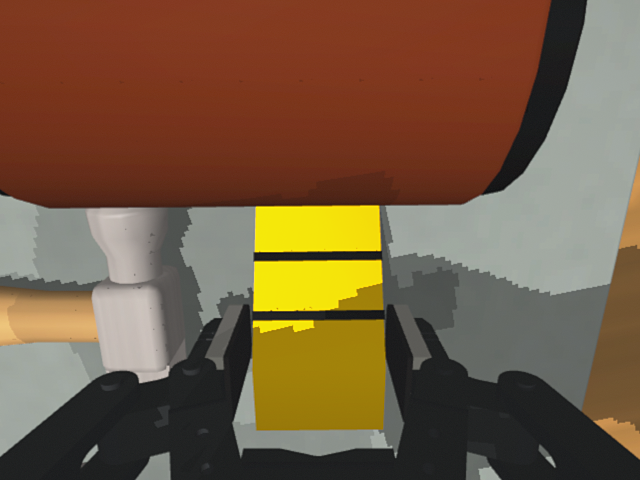

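View pics/side13c.png

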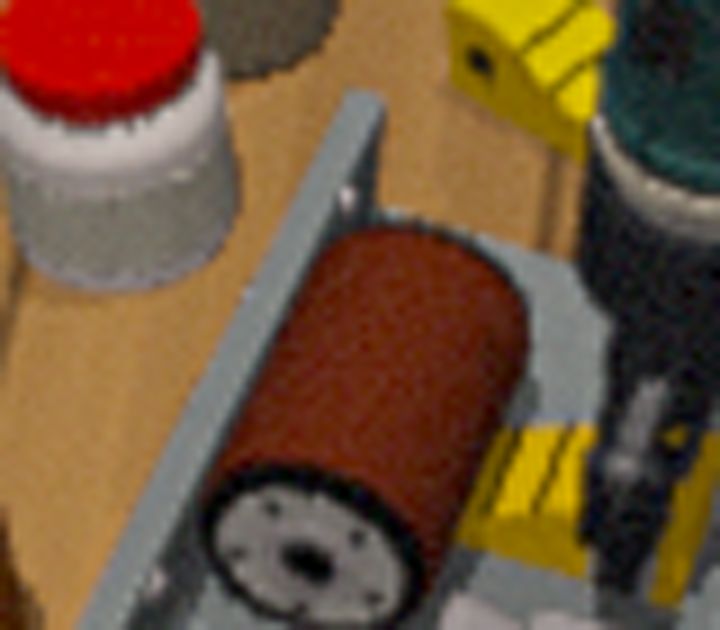

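```bash
cat >> tr.py <<'E'
ROT2=R.from_matrix(np.c_[v,u,-n]).as_rotvec()
def B(x,y,h): return T[:3,3]+RB@np.array([x,y,h])
E
python3 - <<'E'
from tr import *
from rol import roller_x
s=get_state();C=cam('wrist',s);print('roller',roller_x(C,(318,206))[0])
q=inbs(s['tcp_pos'])
move_straight(B(q[0],q[1],q[2]+.06),v=.15)
move_straight(B(q[0]-.02,q[1],q[2]+.13),v=.25)
print(solve_ik(B(-.138,.1195,.09),ROT2))
reach(B(-.138,.1195,.09),ROT2); dwell(.15)
s=get_state();im=capture('wrist');cv2.imwrite('pics/w14.png',im);print(s['time_s'],inbs(s['tcp_pos']).round(4))
import pickle;pickle.dump(s,open('w14.pkl','wb'))
E
```

```text
roller -0.05192154883276821
[ 0.20534806  0.10716586  1.98475843 -0.072306    0.92369655  0.46697009]
31.8083 [-0.1381  0.1189  0.0898]
```

View pics/w14.png

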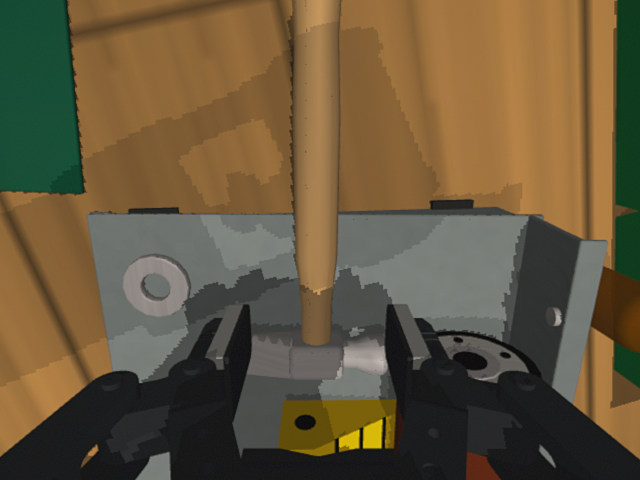

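Run:
```python
from tr import *
import pickle
s=pickle.load(open('w14.pkl','rb'));C=cam('wrist',s)
def tp(uv,h):
    o,d=ray(C,uv); o=RB.T@(o-T[:3,3]); d=RB.T@d; return (o+d*(h-o[2])/d[2]).round(4)
print('hub',tp((291,347),.026),tp((342,347),.026),tp((318,373),.026),'edge',tp((300,213),0),'handle',tp((316,300),.02),tp((318,100),.02),'flange',tp((157,284),.007))
```

```text
hub [-0.1552  0.0578  0.026 ] [-0.1244  0.0577  0.026 ] [-0.1389  0.0395  0.026 ] edge [-0.1498  0.1346  0.    ] handle [-0.1401  0.086   0.02  ] [-0.1387  0.1992  0.02  ] flange [-0.2393  0.0909  0.007 ]
```

Run:
```python
from tr import *
f0=fbs();y=.120
for h in (.04,.015,.003,-.005,-.010):
    move_straight(B(-.139,y,h),ROT2,v=.12); f=fbs(); print(h,(f-f0).round(2))
    if (f-f0)[2]>3: break
gripper_to(.005,f_grip=80); dwell(.2); s=get_state(); print(s['opening'],fbs().round(2),inbs(s['tcp_pos']).round(4),s['time_s'])
cv2.imwrite('pics/w15.png',capture('wrist'))
```

```text
0.04 [ 0.34  0.22 -0.19]
0.015 [-0.13  1.02  0.28]
0.003 [0.36 0.47 0.81]
-0.005 [-0.01  0.35  0.69]
-0.01 [-0.03  0.75 -0.73]
0.020437185959888783 [-1.57 -0.55  5.42] [-0.1389  0.1201 -0.0096] 34.1
```

View pics/w15.png

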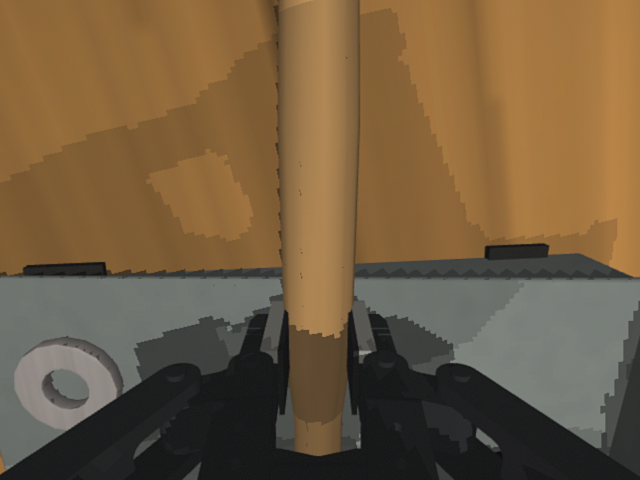

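Run:
```python
from tr import *
move_straight(B(-.150,.120,-.006),v=.05)
move_straight(B(-.160,.120,.02),v=.08); dwell(.1)
s=get_state();print(s['opening'],s['force'].round(2),s['moment'].round(3),inbs(s['tcp_pos']).round(4),s['time_s'])
im=capture('side');cv2.imwrite('pics/side16.png',im);crop(im,230,170,370,290,5.5,'pics/side16c.png')
```

```text
0.02040314576980806 [ 0.17 -0.57 -3.76] [0.102 0.139 0.008] [-0.16    0.12    0.0201] 35.1333
```

View pics/side16c.png

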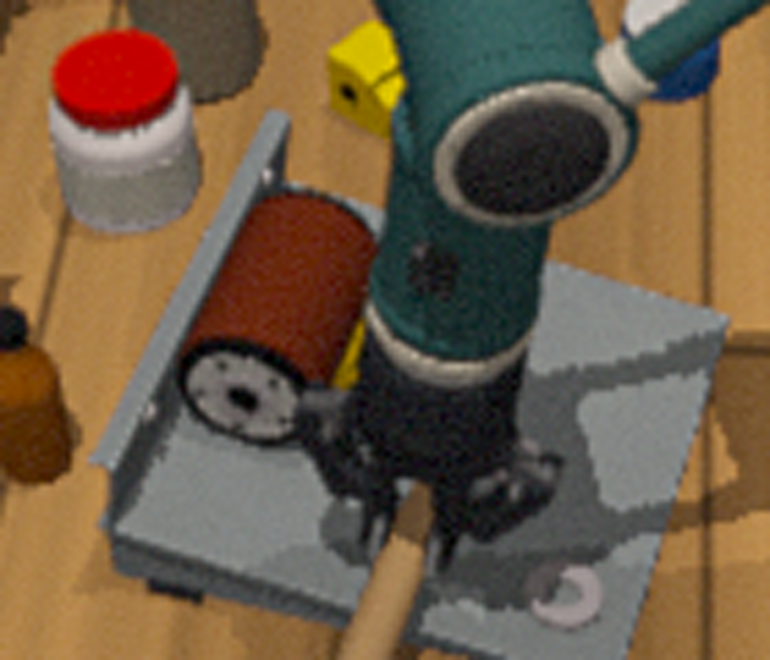

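Run:
```python
from tr import *
p=get_state()['tcp_pos']
move_straight((p[0],p[1],.14),v=.15)
phi=np.radians(75); M=(.391,.366)
print(solve_ik((*M,.08),down(phi)))
move_straight((.39,.36,.13),down(phi),v=.2)
move_straight((*M,.06),v=.12); dwell(.15)
s=get_state();print(s['opening'],s['force'].round(2),s['tcp_pos'].round(4),s['time_s'])
for n in('wrist','side','scene'): cv2.imwrite(f'pics/{n}17.png',capture(n))
C=cam('wrist',s)
crop(cv2.imread('pics/scene17.png'),300,90,500,240,4,'pics/scene17c.png')
```

```text
[ 7.05875919e-01  1.27318270e-01  2.03258611e+00 -4.44089210e-16
  9.81688269e-01  9.67675307e-01]
0.020333847702701708 [ 0.37 -0.23 -3.66] [0.3919 0.3667 0.0613] 38.4583
```

View pics/wrist17.png

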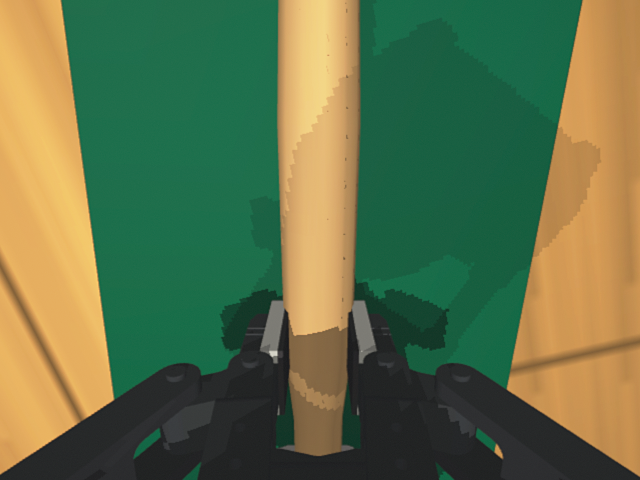

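View pics/side17.png

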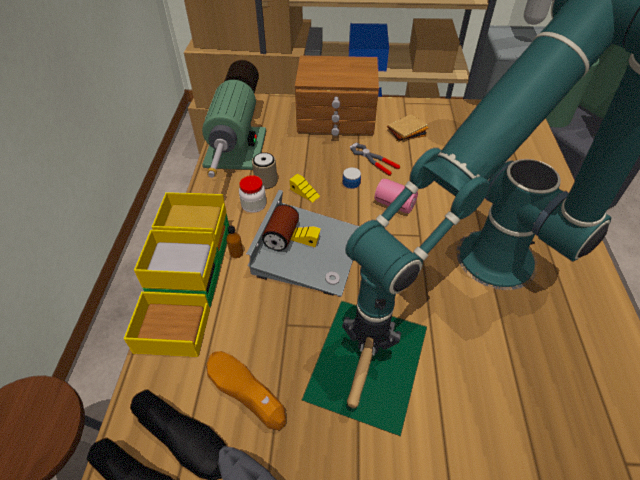

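View pics/scene17c.png

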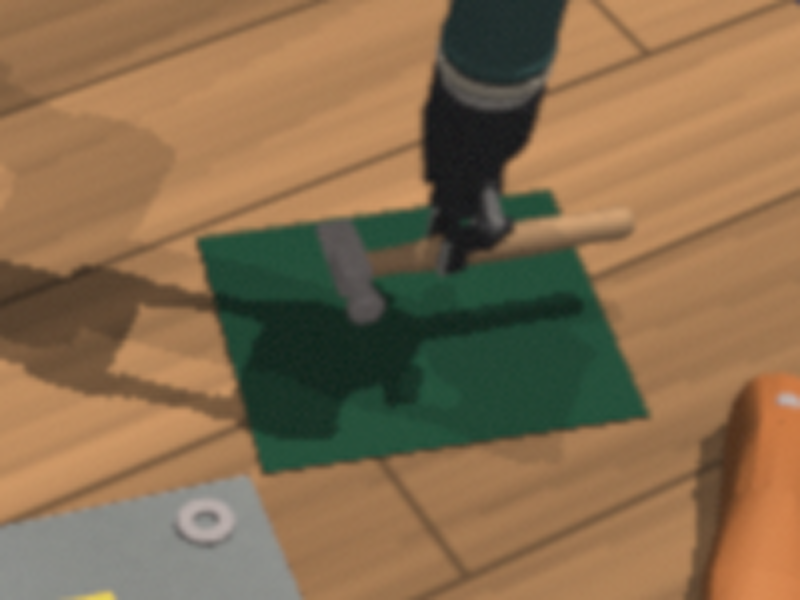

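Run:
```python
from tr import *
M=(.391,.366); f0=get_state()['force'][2]
for z in [.03,.012,.005,.001,-.001,-.0025,-.004,-.005,-.006,-.007,-.008,-.009]:
    move_straight((*M,z),v=.06 if z>.002 else .03); f=get_state()['force']; print(z,f.round(2))
    if f[2]-f0>3.5: break
dwell(.1)
gripper_to(.05); dwell(.2)
s=get_state();print(s['opening'],s['force'].round(2),s['tcp_pos'].round(4),s['time_s'])
move_straight((*M,.09),v=.12)
move_straight((M[0]-.02,M[1]+.02,.22),v=.25); dwell(.2)
print(get_state()['time_s'])
for n in('wrist','side','scene'): cv2.imwrite(f'pics/{n}18.png',capture(n))
crop(cv2.imread('pics/side18.png'),230,170,370,290,5.5,'pics/side18c.png')
crop(cv2.imread('pics/scene18.png'),255,120,495,320,3,'pics/scene18c.png')
```

```text
0.03 [-0.19 -0.27 -4.15]
0.012 [-0.45 -0.08 -3.9 ]
0.005 [ 0.77  0.11 -4.23]
0.001 [ 0.11  0.05 -3.53]
-0.001 [ 0.8  -0.49 -3.37]
-0.0025 [-0.88  0.12 -3.84]
-0.004 [-0.15  0.11 -4.79]
-0.005 [ 0.31  1.16 -4.03]
-0.006 [-0.67 -0.75  0.48]
0.04999817617234267 [ 0.64 -1.02 -0.1 ] [ 0.391  0.366 -0.006] 42.2
44.0333
```

View pics/wrist18.png

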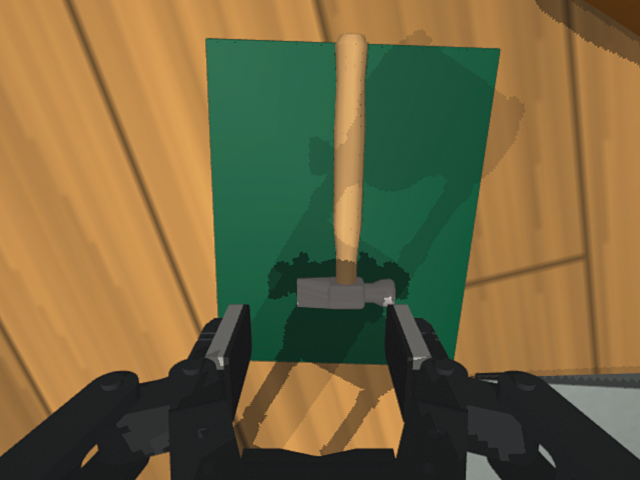

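View pics/side18c.png

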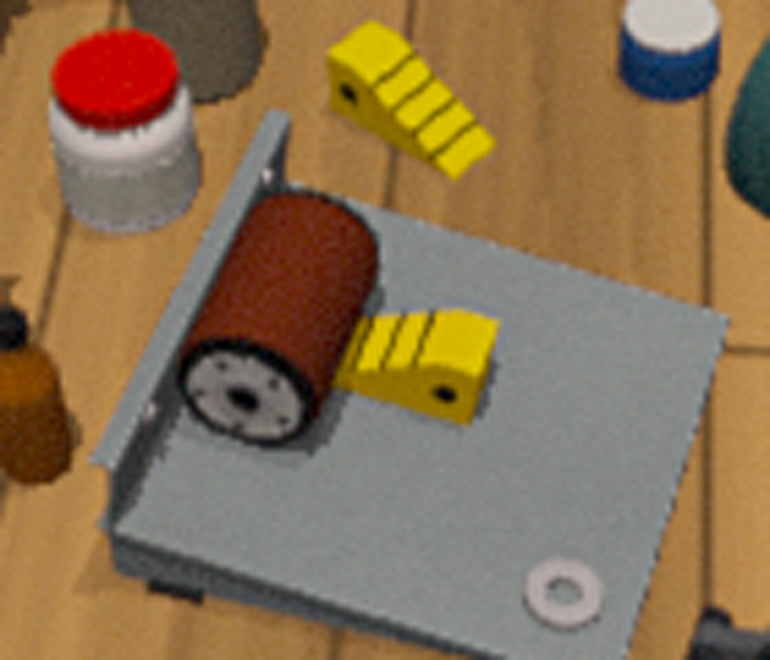

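View pics/scene18c.png

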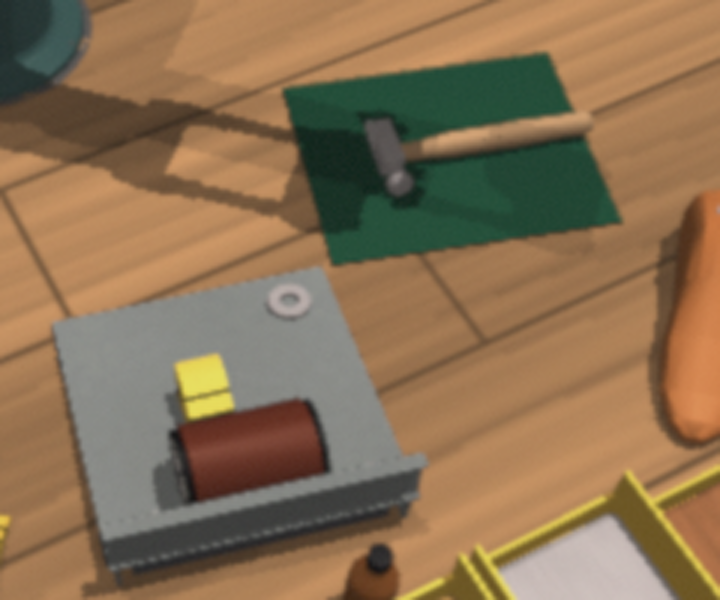

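```bash
python3 -c "
from bench import *
print(get_state()['time_s']);sign_off()"
```

```text
44.1833
the job is handed in; nothing more can be done
```

The chock now holds the roller home against the tray's back, and the hammer lies on the green mat. I handed the job in at 44.2 s; no verdict is reported.

**Last checks**
- **Roller and chock:** I pushed until the chock stopped moving while the force rose from about 7 to 14 N, with 11 N or less pressing down at that point. In the side camera the roller did not move when I let go of the chock, nor when the hammer was lifted away. The chock stands flat and square to the roller.
- **Hammer:** Its head and grip are well inside the mat. It was lowered until it touched and then released, and the arm is clear of everything.
- **Bystanders:** None of those in the final pictures had visibly moved. I did not measure them.

**What went wrong or disagreed**
- **Fingertips:** They stand about 17 mm behind the TCP, not 22 mm ahead as stated. My first grip closed above the chock, pressing on its top with about 5 N. I corrected for this and gripped again.
- **Chock tilt:** On the way down to the tray the chock's thin edge tilted up in the jaws, probably from brushing the roller. I backed off, let it settle flat on the tray and gripped it again.
- **Downward pressure:** It reached about 15 N when the chock first met the roller, more than the light pressure you asked for. I eased it off before the rest of the push.
- **Tray position:** My camera estimate put the tray's back about 10 mm too far uphill. I judged "home" from the forces and pictures instead.

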